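# Clear the sample-prep stack beside the spectrometer

## Task

Take this stack apart from the top and put every piece away: first set the white tube rack into the black bay, lined up with it; then put the tin that is full of grinding beads (it is clearly heavier when lifted) in the middle of the green tray and the empty tin in the middle of the white tray; last, set the blue case squarely in the middle of the cork mat. Keep the rack and its tubes upright, set everything down gently rather than letting it drop, and do not knock over the amber bottle or the white beaker.

Things in the scene. Friction and masses are not known exactly. Their poses are not given: they have to be found in the camera images.
- rack: White tube rack, a solid block 34 (x) x 110 (y, its long axis) x 34 mm high, with a single row of five blue-capped tubes along y that rise to 56 mm above its underside. Origin: centre of the underside. 130 to 210 g, all one rigid piece. At the start it lies as a bridge across the two tins, its underside 84 mm above the table. Take it across its 34 mm width.
- tin_red: Sealed bare-metal tin with a red lid, 48 (x) x 56 (y) x 48 mm high. Origin: centre of the underside. Either full (580 to 750 g) or empty (about 120 g); which, changes from start to start and cannot be seen. It stands on one end of the blue case (either end), its underside 36 mm above the table, partly under the rack; its x axis is parallel to the case's within 2 degrees. The gap between the two tins is about 56 mm. The lid does not open.
- tin_yellow: Sealed bare-metal tin with a yellow lid, otherwise the same as the red one: 48 (x) x 56 (y) x 48 mm high, origin at the centre of the underside. Exactly one of the two tins is full (580 to 750 g), the other is empty (about 120 g). It stands on the other end of the blue case.
- case: Flat closed blue accessory case, 64 (x) x 190 (y, its long axis) x 36 mm high, 320 to 520 g, at the bottom of the stack on the table; seen from above as a blue border around the tins. Origin: centre of the underside. Take it across its 64 mm width near the middle.
- bay: The rack's place: shallow black bay fixed to the table, outside 74 (x) x 152 (y, its long axis) mm; floor 5 mm above the table, rim 5 mm wide with its top 10 mm above the table, so 64 x 142 mm inside. Origin: centre of its underside, at table height. The rack's long axis goes along the bay's (either way round).
- tray_green: Place for the full tin: shallow green square tray fixed to the table, 120 x 120 mm outside, 110 x 110 mm inside, floor 5 mm and rim 11 mm above the table. Origin: centre of its underside, at table height.
- tray_white: Place for the empty tin: shallow white square tray fixed to the table, same sizes: 120 x 120 mm outside, 110 x 110 mm inside, floor 5 mm and rim 11 mm above the table. Origin: centre of its underside, at table height.
- mat: The case's place: flat cork mat fixed to the table, 84 (x) x 214 (y, its long axis) x 4 mm thick, no rim. Origin: centre of its underside, at table height. The case's long axis goes along the mat's (either way round).
- bottle: Bystander, loose: amber glass bottle, 56 mm across, 130 mm high, near the far left of the working area. Origin: centre of the underside. Do not knock it over.
- beaker: Bystander, loose: white beaker, 66 mm across, 85 mm high, near the far right of the working area. Origin: centre of the underside. Do not knock it over. The other objects within reach (orange-lidded box and pen near the robot, timer beyond) are fixed and below 60 mm; the balance, glove box and tube stock stand beyond 0.75 m and below 110 mm.

How it is judged:
By the outcome, as a careful person would: the job done as asked, in the order asked, and still so for the second after the job is handed in, with the robot touching nothing.
It also fails if it takes over 136 s, if anything falls off the work surface, if the arm or the gripper's body presses on something with over 40 N, if the wrist force passes 120 N, or if a joint passes its speed limit or range.

## Robot

A 7-joint arm with a two-finger parallel gripper is mounted at the origin on the work surface. World frame = base frame: x ahead of the robot, y to its left, z up, the work surface at z = 0. Lengths are in m, angles in rad, forces in N, time in s.
With the tool pointing down it reaches from about 0.425 to 0.925 m from the base axis. Payload 6.8 kg.
Tool frame: the origin (TCP) lies midway between the tips of the shut fingers; the grasp point (between the pads) lies 19 mm behind it; z points along the fingers, y is the direction in which the jaws open and shut (so a half turn about z gives the same grasp; the last joint's range is limited). The gripper opens to 85 mm and grips with 20 to 120 N. Pads are 22 mm wide; open, the fingers measure 114 mm over their backs; the gripper's body (76 mm by 85 mm) begins 54 mm behind the grasp point. The pads swing forward as they close: fully open they stand 13 mm farther back than shut.
Start: joints at [-1.395, 0.477, 0.022, 1.555, -0.011, 1.109, -0.083], TCP at [0.189, 0.648, 0.231] pointing down, gripper open.
Joint ranges: [-2.96, 2.96], [-0.34, 2.1], [-1.41, 1.46], [0.24, 2.44], [-1.37, 4.51], [0.17, 1.92], [-2.96, 2.96]. Speed limits (rad/s): [2.39, 2.39, 3.14, 3.14, 3.14, 3.14, 3.14].

## Interface

Orientations are given as a unit quaternion [w, x, y, z].
In Python, from station import readout, eyes, ticket gives the robot as it stands. The module is installed in compiled form; this text tells all that it offers.
- The arm moves only by the shell command python3 -m crank 'ROWS' [FORCE]. ROWS is JSON, a list of rows, each an object of numbers: "jaw": the opening in per cent of the stroke, from 0 (shut) to 100 (fully open); "x", "y", "z": the shift along the tool's x, y, z in mm; "ax", "ay", "az": the turn, a rotation vector about the tool's x, y, z in degrees. In form: [{"jaw": .., "x": .., "y": .., "z": .., "ax": .., "ay": .., "az": ..}, ...]. A call has 1 to 12 rows; each row shifts and turns the commanded pose from where the row before left it, along the tool's axes as they then stand; what a row does not reach is not made up. A row lasts 1/8 s, in which the tool goes at most 62.5 mm and 10.7 degrees, less where a joint would pass 70% of its speed; a pose out of reach is approached as far as the arm can. A call with a gripper value outside its range is refused whole. The fingers move at their own pace and stop on an object; FORCE is the grip in N (left out, the last holds). Time passes only in rows, so rows that do not move let the fingers close. It gives the time, the measured TCP pose, the force and the opening at its end, in the units of the state.
- readout.get_obs(): the state, without advancing time (a new reading comes with each control period).
- eyes.read_camera(name): name is "scene" or "top"; returns (picture, depth): 400x640x3 uint8, red, green, blue; 400x640 float32, m along the optical axis (not along the pixel's ray), 0 where there is no reading.
- eyes.calibration(name): a dict with "fx", "fy", "cx", "cy" (pixels), "k1" (the pictures are not rectified: a ray, as slopes to the right and down, at radius r is drawn at 1 + k1 r^2 times it, then the intrinsics apply), "R" (3x3) and "t" (3): a world point X has camera coordinates R X + t. Camera axes: x right, y down, z forward; pixel columns grow to the right and rows downward; lengths in m; the calibration is good to about 2 mm. A picture is of the moment at which its call begins. calibration takes no time and is no camera call.
- ticket.hand_in(): hands the job in, once; it reports no verdict.
The state is a dict: "t": time; "q": joint angles; "joint_vel": joint speeds; "joint_torque": joint torques, N m; "eef_pos": TCP position; "tool_rot": TCP orientation; "contact_force": force on the tool from outside, world axes, zero at the start; "torque": the same for the moment, N m; "gripper_width": opening from 0.0 (shut) to 1.0 (fully open).
Only numpy, scipy, OpenCV 4.12 (cv2) and the standard library are available. Lean on these libraries where they do the work, as an engineer would, in place of code of your own. Each camera call takes 0.05 s, during which the arm holds its last target. There are 200 camera calls.

## Working session

There is one attempt and no reset: what is moved stays moved. The work goes in short steps, Python scripts to look and compute and a shell command to move; the robot and the scene stay as the last step left them, time stands still between calls to the robot, and variables do not carry over. Pictures are saved under pics/ and viewed, about 12 in all and at most 16, crops included, and the job is handed in when it is done.

```bash
mkdir -p pics
python3 - <<'E'
from station import readout, eyes
import cv2,numpy as np
o=readout.get_obs(); print({k:np.round(v,3).tolist() for k,v in o.items()})
for n in("scene","top"):
    p,d=eyes.read_camera(n); cv2.imwrite(f"pics/{n}0.png",cv2.cvtColor(p,cv2.COLOR_RGB2BGR)); np.save(f"pics/{n}0.npy",d)
    c=eyes.calibration(n); print(n,{k:np.round(v,4).tolist() for k,v in c.items()})
E
```

```text
{'t': 0.0, 'q': [-1.395, 0.478, 0.022, 1.556, -0.011, 1.109, -0.083], 'joint_vel': [-0.001, 0.0, 0.001, -0.0, -0.001, -0.001, 0.0], 'joint_torque': [-0.0, -59.645, 1.608, -28.12, 0.013, 0.009, -0.0], 'eef_pos': [0.189, 0.647, 0.23], 'tool_rot': [-0.0, 0.141, 0.99, -0.001], 'contact_force': [-0.911, 0.596, 0.027], 'torque': [0.041, 0.05, -0.02], 'gripper_width': 1.002}
scene {'fx': 387.4159, 'fy': 387.4159, 'cx': 313.0798, 'cy': 197.2407, 'k1': -0.0386, 'R': [[0.2782, 0.9605, 0.002], [0.6854, -0.197, -0.701], [-0.673, 0.1964, -0.7131]], 't': [-0.1399, -0.3193, 1.2857]}
top {'fx': 483.7112, 'fy': 483.7112, 'cx': 325.7414, 'cy': 203.4635, 'k1': -0.1485, 'R': [[-0.0134, -0.9999, -0.0027], [-0.985, 0.0137, -0.1722], [0.1722, 0.0003, -0.9851]], 't': [-0.0065, 0.5582, 1.1193]}
```

View pics/top0.png

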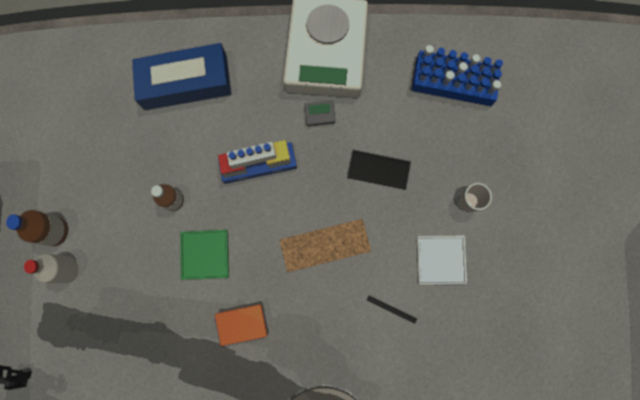

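View pics/scene0.png

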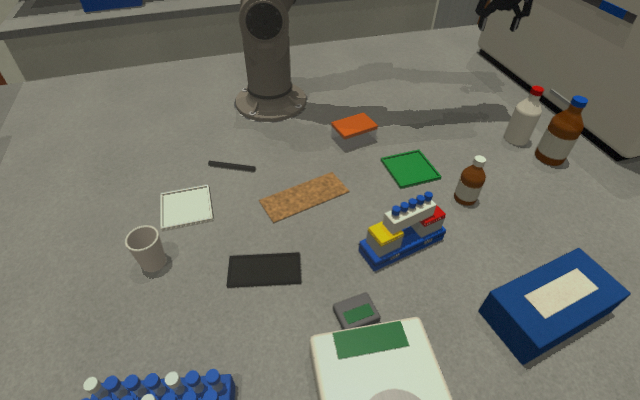

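```bash
cat > h.py <<'E'
import cv2,numpy as np
from station import readout,eyes
def cloud(n,d,):
    c=eyes.calibration(n); K=np.array([[c["fx"],0,c["cx"]],[0,c["fy"],c["cy"]],[0,0,1]])
    v,u=np.mgrid[0:400,0:640]; uv=np.stack([u,v],-1).reshape(-1,1,2).astype(np.float64)
    s=cv2.undistortPoints(uv,K,np.array([c["k1"],0,0,0,0])).reshape(400,640,2)
    r=np.dstack([s,np.ones((400,640))]); R=np.array(c["R"]);t=np.array(c["t"])
    C=-R.T@t; W=r@R
    return C+W*d[...,None],C,W     # points by depth, centre, ray dirs
def onplane(C,W,z): return (C+W*((z-C[2])/W[...,2])[...,None])[...,:2]
def rect(P):
    (c,(a,b),an)=cv2.minAreaRect((P*1000).astype(np.float32))
    if a<b:a,b,an=b,a,an+90
    return np.round([*c,a,b,(an+90)%180-90],1)  # centre mm, long, short, long-axis angle deg
def comp(m,near):
    n,l,s,ce=cv2.connectedComponentsWithStats(m.astype(np.uint8)); k=l[near[1],near[0]]
    return l==(k if k else 1+np.argmin(np.hypot(*(ce[1:]-near).T)))
def look(n,tag):
    p,d=eyes.read_camera(n); cv2.imwrite(f"pics/{n}{tag}.png",cv2.cvtColor(p,cv2.COLOR_RGB2BGR)); np.save(f"pics/{n}{tag}.npy",d); return p,d
E
python3 - <<'E'
from h import *
p=cv2.imread("pics/top0.png"); d=np.load("pics/top0.npy"); X,C,W=cloud("top",d)
H,S,V=[x.astype(int) for x in cv2.split(cv2.cvtColor(p,cv2.COLOR_BGR2HSV))]
print("C",C)
def rep(nm,m,near,z):
    m=comp(m,near); P=onplane(C,W,z)[m]; print(nm,m.sum(),rect(P),"z50/95",np.round(np.percentile(X[m][:,2],[5,50,95]),3))
rep("green",(H>45)&(H<80)&(S>120),(205,255),.009)
rep("white",(V>140)&(S<60),(442,260),.011)
rep("mat",(H>5)&(H<25)&(S>90),(325,245),.004)
rep("bay",V<45,(380,170),.010)
blue=(H>105)&(H<125)&(S>120)
rep("case",blue,(258,177),.036)
rep("red",((H<8)|(H>172))&(S>150),(232,162),.084)
rep("yel",(H>20)&(H<35)&(S>150),(283,153),.084)
box=np.zeros(V.shape,bool); box[125:200,205:310]=1
for lo,hi,nm in((.103,.125,"rack"),(.072,.096,"lids"),(.127,.15,"tubes"),(.028,.045,"case")):
    m=box&(X[...,2]>lo)&(X[...,2]<hi); print(nm,m.sum(),rect(X[m][:,:2]),np.round(np.median(X[m][:,2]),3))
m=box&(X[...,2]>.103); print("rack all",rect(X[m][:,:2]))
m=box&(X[...,2]>.02); print("stack",rect(X[m][:,:2]))
E
python3 -c "
import cv2;p=cv2.imread('pics/top0.png');q=cv2.imread('pics/scene0.png')
a=cv2.resize(p[130:190,205:310],None,fx=5,fy=5);b=cv2.resize(q[180:280,340:460],None,fx=2.6,fy=2.6)
import numpy as np;h=max(a.shape[0],b.shape[0]);f=lambda i:cv2.copyMakeBorder(i,0,h-i.shape[0],0,0,0);o=np.hstack([f(a),f(b)]);cv2.imwrite('pics/crop.png',o[:, :800] if o.shape[1]<=840 else o);print(o.shape)"
```

```text
C [ 0.35698455 -0.01447298  1.19867174]
green 2055 [441.2 289.2 114.  113.2 -87.9] z50/95 [0.001 0.005 0.01 ]
white 2256 [ 421.7 -299.2  119.   118.9   88.8] z50/95 [0.002 0.006 0.012]
mat 2807 [461.9 -10.2 211.6  82.1 -76.6] z50/95 [0.    0.004 0.008]
bay 1559 [ 650.8 -149.4  145.9   70.8   77.7] z50/95 [0.002 0.007 0.012]
case 456 [666.8 156.2 185.8  63.2 -78.3] z50/95 [0.03  0.036 0.04 ]
red 165 [656.  213.5  50.4  45.4 -77.7] z50/95 [0.081 0.084 0.088]
yel 1 [678.   79.2   0.    0.    0. ] z50/95 [0.087 0.087 0.087]
rack 472 [667.  159.4 108.8  35.4 -76.9] 0.118
lids 615 [668.4 158.9 167.7  50.8 -77.6] 0.084
tubes 257 [666.7 159.6  97.   17.7 -78. ] 0.14
case 623 [668.6 157.5 189.6  64.7 -78. ] 0.036
rack all [513.3 102.6 374.4 110.9  20.3]
stack [516.6 121.4 373.2 190.9  13.3]
(300, 837, 3)
```

The top view shows the rack on the stack around px (258,155), with the red tin at (232,162) and yellow at (280,152). The bay is at (380,170), the mat at (325,245), the green tray at (205,255) and the white tray at (442,260). Fitted sizes match the given ones to within a pixel or two, so I'll start moving.

```bash
cat > go.py <<'E'
import sys,numpy as np
from scipy.spatial.transform import Rotation as Ro
from station import readout
o=readout.get_obs(); p=np.array(o["eef_pos"])*1000; w,x,y,z=o["tool_rot"]; R=Ro.from_quat([x,y,z,w]).as_matrix()
yaw=np.degrees(np.arctan2(R[1,1],R[0,1])); print("t%.2f"%o["t"],"p",p.round(1),"yaw %.1f"%yaw,"tilt",np.round(np.degrees(R[:2,2]),2),"F",np.round(o["contact_force"],1),"w %.3f"%o["gripper_width"])
if len(sys.argv)>4:
    X=np.array([float(a) for a in sys.argv[1:4]]); ty=float(sys.argv[4]); a=-((ty-yaw+90)%180-90)
    print("az",round(a,1),"shift before turn",(R.T@(X-p)).round(1),"after turn",((R@Ro.from_rotvec([0,0,a],degrees=True).as_matrix()).T@(X-p)).round(1))
E
python3 go.py 667 159.5 190 12.7
```

```text
t0.10 p [188.9 647.5 230.4] yaw 73.7 tilt [-0.02 -0.1 ] F [0.2 1.1 0.7] w 1.002
az 61.0 shift before turn [-595.6 -334.5   41. ] after turn [-581.1  359.2   41. ]
```

```bash
python3 -m crank '[{"az":10.2},{"az":10.2},{"az":10.2},{"az":10.2},{"az":10.2},{"az":10}]' && python3 -m crank '[{"x":-48.4,"y":29.9,"z":3},{"x":-48.4,"y":29.9,"z":3},{"x":-48.4,"y":29.9,"z":3},{"x":-48.4,"y":29.9,"z":3},{"x":-48.4,"y":29.9,"z":3},{"x":-48.4,"y":29.9,"z":3},{"x":-48.4,"y":29.9,"z":3},{"x":-48.4,"y":29.9,"z":4},{"x":-48.4,"y":29.9,"z":4},{"x":-48.4,"y":29.9,"z":4},{"x":-48.4,"y":29.9,"z":4},{"x":-48.4,"y":29.9,"z":4}]'; python3 -m crank '[{"z":0},{"z":0}]'; python3 go.py 667 159.5 94 12.7
```

```text
t0.10 p [188.9 647.5 230.4] yaw 73.7 tilt [-0.02 -0.1 ] F [0.2 1.1 0.7] w 1.002
az 61.0 shift before turn [-595.6 -334.3  137. ] after turn [-580.9  359.2  137. ]schema error: expected keys jaw, x, y, z, ax, ay, az
schema error: expected keys jaw, x, y, z, ax, ay, az
```

```bash
python3 -m crank '[{"jaw":100,"x":0,"y":0,"z":0,"ax":0,"ay":0,"az":10.2},{"jaw":100,"x":0,"y":0,"z":0,"ax":0,"ay":0,"az":10.2},{"jaw":100,"x":0,"y":0,"z":0,"ax":0,"ay":0,"az":10.2},{"jaw":100,"x":0,"y":0,"z":0,"ax":0,"ay":0,"az":10.2},{"jaw":100,"x":0,"y":0,"z":0,"ax":0,"ay":0,"az":10.2},{"jaw":100,"x":0,"y":0,"z":0,"ax":0,"ay":0,"az":10}]' && python3 -m crank '[{"jaw":100,"x":-48.4,"y":29.9,"z":3,"ax":0,"ay":0,"az":0},{"jaw":100,"x":-48.4,"y":29.9,"z":3,"ax":0,"ay":0,"az":0},{"jaw":100,"x":-48.4,"y":29.9,"z":3,"ax":0,"ay":0,"az":0},{"jaw":100,"x":-48.4,"y":29.9,"z":3,"ax":0,"ay":0,"az":0},{"jaw":100,"x":-48.4,"y":29.9,"z":3,"ax":0,"ay":0,"az":0},{"jaw":100,"x":-48.4,"y":29.9,"z":3,"ax":0,"ay":0,"az":0},{"jaw":100,"x":-48.4,"y":29.9,"z":3,"ax":0,"ay":0,"az":0},{"jaw":100,"x":-48.4,"y":29.9,"z":4,"ax":0,"ay":0,"az":0},{"jaw":100,"x":-48.4,"y":29.9,"z":4,"ax":0,"ay":0,"az":0},{"jaw":100,"x":-48.4,"y":29.9,"z":4,"ax":0,"ay":0,"az":0},{"jaw":100,"x":-48.4,"y":29.9,"z":4,"ax":0,"ay":0,"az":0},{"jaw":100,"x":-48.4,"y":29.9,"z":4,"ax":0,"ay":0,"az":0}]'; python3 go.py 667 159.5 94 12.7
```

```text
t: 0.85
eef_pos: [0.1889, 0.6476, 0.2307]
tool_rot: [0.0, 0.627, 0.779, -0.0]
contact_force: [0.8, -0.0, 0.1]
gripper_width: 1.003
t: 2.35
eef_pos: [0.6679, 0.1594, 0.1897]
tool_rot: [-0.0, 0.624, 0.781, -0.0]
contact_force: [0.3, 0.7, -0.0]
gripper_width: 1.0
t2.35 p [667.9 159.4 189.7] yaw 12.8 tilt [-0.04  0.  ] F [ 0.3  0.7 -0. ] w 1.000
az 0.1 shift before turn [ 0.2 -0.8 95.7] after turn [ 0.2 -0.8 95.7]
```

```bash
python3 -m crank '[{"jaw":100,"x":0,"y":-0.8,"z":24,"ax":0,"ay":0,"az":0},{"jaw":100,"x":0,"y":0,"z":24,"ax":0,"ay":0,"az":0},{"jaw":90,"x":0,"y":0,"z":18,"ax":0,"ay":0,"az":0},{"jaw":80,"x":0,"y":0,"z":14,"ax":0,"ay":0,"az":0},{"jaw":70,"x":0,"y":0,"z":10,"ax":0,"ay":0,"az":0},{"jaw":60,"x":0,"y":0,"z":6,"ax":0,"ay":0,"az":0},{"jaw":50,"x":0,"y":0,"z":0,"ax":0,"ay":0,"az":0},{"jaw":30,"x":0,"y":0,"z":0,"ax":0,"ay":0,"az":0},{"jaw":30,"x":0,"y":0,"z":0,"ax":0,"ay":0,"az":0},{"jaw":30,"x":0,"y":0,"z":0,"ax":0,"ay":0,"az":0},{"jaw":30,"x":0,"y":0,"z":0,"ax":0,"ay":0,"az":0}]' 40; python3 go.py
```

```text
t: 3.72
eef_pos: [0.6666, 0.1605, 0.0949]
tool_rot: [0.0, 0.624, 0.781, 0.0]
contact_force: [0.5, -0.3, 3.4]
gripper_width: 0.391
t3.73 p [666.6 160.5  94.9] yaw 12.7 tilt [0.05 0.02] F [ 0.5 -0.3  3.4] w 0.391
```

```bash
python3 -m crank '[{"jaw":30,"x":0,"y":0,"z":-3,"ax":0,"ay":0,"az":0},{"jaw":30,"x":0,"y":0,"z":-8,"ax":0,"ay":0,"az":0},{"jaw":30,"x":0,"y":0,"z":-16,"ax":0,"ay":0,"az":0},{"jaw":30,"x":0,"y":0,"z":-22,"ax":0,"ay":0,"az":0},{"jaw":30,"x":0,"y":0,"z":-22,"ax":0,"ay":0,"az":0},{"jaw":30,"x":0,"y":0,"z":-12,"ax":0,"ay":0,"az":8},{"jaw":30,"x":0,"y":0,"z":0,"ax":0,"ay":0,"az":9},{"jaw":30,"x":0,"y":0,"z":0,"ax":0,"ay":0,"az":8}]'; python3 go.py 650.8 -149.4 80 -12.3
```

```text
t: 4.72
eef_pos: [0.6666, 0.1605, 0.1788]
tool_rot: [0.0, 0.78, 0.626, 0.001]
contact_force: [-0.3, 0.0, -1.2]
gripper_width: 0.392
t4.72 p [666.6 160.5 178.8] yaw -12.5 tilt [0.07 0.04] F [-0.3  0.  -1.2] w 0.392
az -0.2 shift before turn [-306.1   51.8   98.5] after turn [-306.3   50.5   98.5]
```

```bash
python3 -m crank '[{"jaw":30,"x":-12,"y":2,"z":0,"ax":0,"ay":0,"az":0},{"jaw":30,"x":-24,"y":4,"z":0,"ax":0,"ay":0,"az":0},{"jaw":30,"x":-36,"y":6,"z":0,"ax":0,"ay":0,"az":0},{"jaw":30,"x":-42,"y":7,"z":0,"ax":0,"ay":0,"az":0},{"jaw":30,"x":-42,"y":7,"z":0,"ax":0,"ay":0,"az":0},{"jaw":30,"x":-42,"y":7,"z":5,"ax":0,"ay":0,"az":0},{"jaw":30,"x":-42,"y":7,"z":12,"ax":0,"ay":0,"az":0},{"jaw":30,"x":-36,"y":6,"z":16,"ax":0,"ay":0,"az":0},{"jaw":30,"x":-20,"y":3,"z":16,"ax":0,"ay":0,"az":0},{"jaw":30,"x":-10,"y":2,"z":9,"ax":0,"ay":0,"az":0},{"jaw":30,"x":0,"y":0,"z":0,"ax":0,"ay":0,"az":0}]'; python3 go.py 650.8 -149.4 16 -12.3
python3 - <<'E'
from h import *
p,d=look("scene","1"); X,C,W=cloud("scene",d)
# scene camera: rack & tins lids now uncovered (top may be hidden by arm)
cv2.imwrite("pics/s1.png",cv2.resize(cv2.cvtColor(p[160:310,180:480],cv2.COLOR_RGB2BGR),None,fx=2.6,fy=2.6))
E
```

```text
t: 6.1
eef_pos: [0.6503, -0.1508, 0.119]
tool_rot: [-0.0, 0.779, 0.627, -0.0]
contact_force: [-0.1, 0.0, -1.3]
gripper_width: 0.389
t6.10 p [ 650.3 -150.8  119. ] yaw -12.3 tilt [-0.06 -0.  ] F [-0.1  0.  -1.3] w 0.389
az -0.0 shift before turn [  1.5   0.3 103. ] after turn [  1.5   0.3 103. ]
```

View pics/s1.png

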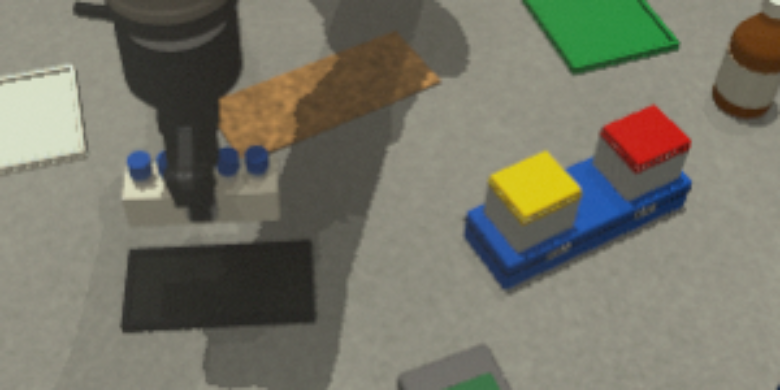

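The rack is level and gripped at its middle, directly above the bay. Both tins still stand on the case. I'll lower it now.

```bash
python3 -m crank '[{"jaw":30,"x":1.5,"y":0,"z":10,"ax":0,"ay":0,"az":0},{"jaw":30,"x":0,"y":0,"z":20,"ax":0,"ay":0,"az":0},{"jaw":30,"x":0,"y":0,"z":24,"ax":0,"ay":0,"az":0},{"jaw":30,"x":0,"y":0,"z":20,"ax":0,"ay":0,"az":0},{"jaw":30,"x":0,"y":0,"z":12,"ax":0,"ay":0,"az":0},{"jaw":30,"x":0,"y":0,"z":7,"ax":0,"ay":0,"az":0},{"jaw":30,"x":0,"y":0,"z":4,"ax":0,"ay":0,"az":0},{"jaw":30,"x":0,"y":0,"z":2,"ax":0,"ay":0,"az":0},{"jaw":30,"x":0,"y":0,"z":1.5,"ax":0,"ay":0,"az":0},{"jaw":30,"x":0,"y":0,"z":1,"ax":0,"ay":0,"az":0},{"jaw":30,"x":0,"y":0,"z":0,"ax":0,"ay":0,"az":0}]'; python3 go.py 650.8 -149.4 16 -12.3; python3 -c "
from h import *
look('top','2')"
```

```text
t: 7.52
eef_pos: [0.6515, -0.1479, 0.0179]
tool_rot: [0.0, 0.779, 0.628, 0.0]
contact_force: [0.5, -0.9, -1.1]
gripper_width: 0.391
t7.53 p [ 651.5 -147.9   17.9] yaw -12.3 tilt [0.01 0.  ] F [ 0.5 -0.9 -1.1] w 0.391
az 0.0 shift before turn [-1.6 -0.3  1.9] after turn [-1.6 -0.3  1.9]
```

```bash
python3 -m crank '[{"jaw":30,"x":-0.8,"y":0,"z":0.7,"ax":0,"ay":0,"az":0},{"jaw":30,"x":0,"y":0,"z":0.7,"ax":0,"ay":0,"az":0},{"jaw":30,"x":0,"y":0,"z":0,"ax":0,"ay":0,"az":0}]'; python3 -m crank '[{"jaw":30,"x":0,"y":0,"z":0.6,"ax":0,"ay":0,"az":0},{"jaw":30,"x":0,"y":0,"z":0,"ax":0,"ay":0,"az":0}]';  python3 -m crank '[{"jaw":30,"x":0,"y":0,"z":0.6,"ax":0,"ay":0,"az":0},{"jaw":30,"x":0,"y":0,"z":0,"ax":0,"ay":0,"az":0}]'
```

```text
t: 7.95
eef_pos: [0.6512, -0.1487, 0.0163]
tool_rot: [-0.0, 0.779, 0.628, -0.0]
contact_force: [0.1, -0.5, -1.5]
gripper_width: 0.394
t: 8.2
eef_pos: [0.6513, -0.1487, 0.0159]
tool_rot: [0.0, 0.779, 0.628, 0.0]
contact_force: [-0.2, 0.2, 1.1]
gripper_width: 0.389
t: 8.45
eef_pos: [0.6513, -0.1487, 0.0159]
tool_rot: [-0.0, 0.779, 0.628, 0.0]
contact_force: [-2.4, 1.2, 6.4]
gripper_width: 0.388
```

```bash
python3 -m crank '[{"jaw":40,"x":0,"y":0,"z":-0.4,"ax":0,"ay":0,"az":0},{"jaw":46,"x":0,"y":0,"z":0,"ax":0,"ay":0,"az":0},{"jaw":55,"x":0,"y":0,"z":0,"ax":0,"ay":0,"az":0},{"jaw":65,"x":0,"y":0,"z":0,"ax":0,"ay":0,"az":0},{"jaw":75,"x":0,"y":0,"z":0,"ax":0,"ay":0,"az":0},{"jaw":75,"x":0,"y":0,"z":-10,"ax":0,"ay":0,"az":0},{"jaw":85,"x":0,"y":0,"z":-30,"ax":0,"ay":0,"az":0},{"jaw":100,"x":0,"y":0,"z":-45,"ax":0,"ay":0,"az":0},{"jaw":100,"x":0,"y":0,"z":-50,"ax":0,"ay":0,"az":0},{"jaw":100,"x":0,"y":0,"z":-30,"ax":0,"ay":0,"az":0},{"jaw":100,"x":0,"y":0,"z":0,"ax":0,"ay":0,"az":0}]'; python3 go.py 680.4 104.2 130 12.2
python3 - <<'E'
from h import *
for n in("scene","top"):
    p,d=look(n,"3"); X,C,W=cloud(n,d)
    H,S,V=[x.astype(int) for x in cv2.split(cv2.cvtColor(p,cv2.COLOR_RGB2HSV))]
    Z=X[...,2]; yy=X[...,1]; xx=X[...,0]
    st=(xx>.58)&(xx<.75)&(yy>.03)&(yy<.29)
    for nm,hm in(("red",((H<8)|(H>172))&(S>130)),("yel",(H>20)&(H<35)&(S>130))):
        m=st&hm&(Z>.079)&(Z<.09); 
        if m.sum()>20: print(n,nm,m.sum(),rect(X[m][:,:2]),np.median(Z[m]).round(4))
    m=st&(H>100)&(S>100)&(Z>.03)&(Z<.042)
    if m.sum()>20: print(n,"case",m.sum(),rect(X[m][:,:2]))
    by=(xx>.56)&(xx<.74)&(yy>-.25)&(yy<-.05)
    for nm,a,b in(("racktop",.033,.045),("tubes",.054,.066)):
        m=by&(Z>a)&(Z<b); 
        if m.sum()>20: print(n,nm,m.sum(),rect(X[m][:,:2]),np.median(Z[m]).round(4))
    m=by&(V<45)&(Z<.014)&(Z>.007); print(n,"bay",m.sum(),rect(X[m][:,:2]))
E
```

```text
t: 9.82
eef_pos: [0.653, -0.1495, 0.1844]
tool_rot: [0.002, 0.779, 0.627, 0.002]
contact_force: [0.6, 0.4, -0.5]
gripper_width: 0.999
t9.82 p [ 653.  -149.5  184.4] yaw -12.3 tilt [ 0.35 -0.04] F [ 0.6  0.4 -0.5] w 0.999
az -24.5 shift before turn [253.7 -27.5  54.4] after turn [242.3  80.1  54.4]
scene red 459 [655.8 211.8  56.9  49.5 -79.4] 0.0835
scene yel 511 [679.1 102.5  56.3  48.  -77.5] 0.0835
scene case 814 [668.4 155.3 191.   64.5 -78.5]
scene racktop 532 [ 652.8 -149.5  110.    36.5   77.3] 0.0386
scene tubes 301 [ 652.2 -148.9   98.3   17.8   77.8] 0.0603
scene bay 148 [ 655.2 -126.8  100.    77.1   75.7]
top red 430 [657.2 212.3  55.4  47.3 -77. ] 0.0846
top yel 402 [679.4 103.   51.7  47.1 -77.7] 0.0845
top case 767 [668.6 156.6 186.8  63.5 -78.3]
top bay 0 [0. 0. 0. 0. 0.]
```

```bash
python3 -m crank '[{"jaw":100,"x":0,"y":0,"z":0,"ax":0,"ay":0,"az":-8.2},{"jaw":100,"x":0,"y":0,"z":0,"ax":0,"ay":0,"az":-8.2},{"jaw":100,"x":0,"y":0,"z":0,"ax":0,"ay":0,"az":-8.2},{"jaw":100,"x":44,"y":14,"z":4,"ax":0,"ay":0,"az":0},{"jaw":100,"x":50,"y":16,"z":10,"ax":0,"ay":0,"az":0},{"jaw":100,"x":50,"y":16,"z":10,"ax":0,"ay":0,"az":0},{"jaw":100,"x":50,"y":16,"z":10,"ax":0,"ay":0,"az":0},{"jaw":100,"x":36,"y":12,"z":10,"ax":0,"ay":0,"az":0},{"jaw":100,"x":11,"y":5,"z":10,"ax":0,"ay":0,"az":0},{"jaw":100,"x":0,"y":0,"z":0,"ax":0,"ay":0,"az":0}]'; python3 go.py 679.3 102.8 44 12.4
```

```text
t: 11.18
eef_pos: [0.6757, 0.1035, 0.1246]
tool_rot: [-0.001, 0.627, 0.779, -0.002]
contact_force: [0.2, -0.2, 0.1]
gripper_width: 1.001
t11.18 p [675.7 103.5 124.6] yaw 12.4 tilt [-0.19 -0.07] F [ 0.2 -0.2  0.1] w 1.001
az -0.0 shift before turn [-1.4  3.6 80.6] after turn [-1.4  3.6 80.6]
```

```bash
python3 -m crank '[{"jaw":100,"x":-1,"y":3,"z":16,"ax":0,"ay":0,"az":0},{"jaw":95,"x":0,"y":0,"z":24,"ax":0,"ay":0,"az":0},{"jaw":90,"x":0,"y":0,"z":20,"ax":0,"ay":0,"az":0},{"jaw":85,"x":0,"y":0,"z":12,"ax":0,"ay":0,"az":0},{"jaw":80,"x":0,"y":0,"z":6,"ax":0,"ay":0,"az":0},{"jaw":70,"x":0,"y":0,"z":2,"ax":0,"ay":0,"az":0},{"jaw":62,"x":0,"y":0,"z":0,"ax":0,"ay":0,"az":0},{"jaw":40,"x":0,"y":0,"z":0,"ax":0,"ay":0,"az":0},{"jaw":40,"x":0,"y":0,"z":0,"ax":0,"ay":0,"az":0},{"jaw":40,"x":0,"y":0,"z":0,"ax":0,"ay":0,"az":0}]' 70; python3 -m crank '[{"jaw":40,"x":0,"y":0,"z":-1,"ax":0,"ay":0,"az":0},{"jaw":40,"x":0,"y":0,"z":-3,"ax":0,"ay":0,"az":0},{"jaw":40,"x":0,"y":0,"z":-3,"ax":0,"ay":0,"az":0},{"jaw":40,"x":0,"y":0,"z":-1,"ax":0,"ay":0,"az":0},{"jaw":40,"x":0,"y":0,"z":0,"ax":0,"ay":0,"az":0},{"jaw":40,"x":0,"y":0,"z":0,"ax":0,"ay":0,"az":0}]'; python3 go.py
```

```text
t: 12.42
eef_pos: [0.6801, 0.1032, 0.0474]
tool_rot: [-0.0, 0.627, 0.779, 0.0]
contact_force: [-4.1, -1.0, 5.4]
gripper_width: 0.556
t: 13.18
eef_pos: [0.68, 0.1033, 0.0545]
tool_rot: [-0.0, 0.627, 0.779, -0.0]
contact_force: [-0.3, 0.0, -5.7]
gripper_width: 0.553
t13.18 p [680.  103.3  54.5] yaw 12.3 tilt [-0.01 -0.  ] F [-0.3  0.  -5.7] w 0.553
```

The reading of -5.7 N means yellow is the full tin, so it goes to the green tray.

```bash
python3 -m crank '[{"jaw":40,"x":0,"y":0,"z":-6,"ax":0,"ay":0,"az":0},{"jaw":40,"x":0,"y":0,"z":-14,"ax":0,"ay":0,"az":0},{"jaw":40,"x":0,"y":0,"z":-22,"ax":0,"ay":0,"az":0},{"jaw":40,"x":0,"y":0,"z":-26,"ax":0,"ay":0,"az":0},{"jaw":40,"x":0,"y":0,"z":-22,"ax":0,"ay":0,"az":3},{"jaw":40,"x":0,"y":0,"z":-10,"ax":0,"ay":0,"az":4},{"jaw":40,"x":0,"y":0,"z":0,"ax":0,"ay":0,"az":3},{"jaw":40,"x":0,"y":0,"z":0,"ax":0,"ay":0,"az":0}]'; python3 go.py 441.2 289.2 80 2.1
```

```text
t: 14.18
eef_pos: [0.6805, 0.1034, 0.1563]
tool_rot: [0.0, 0.692, 0.722, 0.001]
contact_force: [0.0, -0.7, -6.0]
gripper_width: 0.552
t14.18 p [680.5 103.4 156.3] yaw 2.4 tilt [0.1  0.03] F [ 0.  -0.7 -6. ] w 0.552
az 0.3 shift before turn [ 195.5 -231.5   76. ] after turn [ 194.4 -232.5   76. ]
```

```bash
python3 -m crank '[{"jaw":40,"x":8,"y":-9,"z":0,"ax":0,"ay":0,"az":0},{"jaw":40,"x":16,"y":-19,"z":0,"ax":0,"ay":0,"az":0},{"jaw":40,"x":25,"y":-30,"z":0,"ax":0,"ay":0,"az":0},{"jaw":40,"x":31,"y":-37,"z":0,"ax":0,"ay":0,"az":0},{"jaw":40,"x":33,"y":-40,"z":0,"ax":0,"ay":0,"az":0},{"jaw":40,"x":31,"y":-37,"z":6,"ax":0,"ay":0,"az":0},{"jaw":40,"x":25,"y":-30,"z":14,"ax":0,"ay":0,"az":0},{"jaw":40,"x":16,"y":-19,"z":20,"ax":0,"ay":0,"az":0},{"jaw":40,"x":10,"y":-11,"z":20,"ax":0,"ay":0,"az":0},{"jaw":40,"x":0,"y":0,"z":16,"ax":0,"ay":0,"az":0},{"jaw":40,"x":0,"y":0,"z":8,"ax":0,"ay":0,"az":0},{"jaw":40,"x":0,"y":0,"z":0,"ax":0,"ay":0,"az":0}]'; python3 go.py 441.2 289.2 16 2.1;  python3 - <<'E'
from h import *
for n in("scene","top"):
    p,d=look(n,"4"); X,C,W=cloud(n,d)
    H,S,V=[x.astype(int) for x in cv2.split(cv2.cvtColor(p,cv2.COLOR_RGB2HSV))]
    xx,yy,Z=X[...,0],X[...,1],X[...,2]
    a=(xx>.34)&(xx<.54)&(yy>.19)&(yy<.39)
    m=a&(H>45)&(H<80)&(S>110)&(Z<.02); print(n,"green",m.sum(),rect(X[m][:,:2]))
    m=a&(H>20)&(H<35)&(S>130); 
    if m.sum()>5:print(n,"yel",m.sum(),rect(X[m][:,:2]),np.median(Z[m]))
p,_=eyes.read_camera("scene"); cv2.imwrite("pics/s4.png",cv2.resize(cv2.cvtColor(p[100:290,300:520],cv2.COLOR_RGB2BGR),None,fx=2.5,fy=2.5))
E
```

```text
t: 15.68
eef_pos: [0.441, 0.2877, 0.0704]
tool_rot: [0.0, 0.693, 0.721, -0.0]
contact_force: [0.5, -0.2, -6.6]
gripper_width: 0.557
t15.68 p [441.  287.7  70.4] yaw 2.3 tilt [-0.   -0.04] F [ 0.5 -0.2 -6.6] w 0.557
az 0.2 shift before turn [ 1.5  0.3 54.4] after turn [ 1.5  0.3 54.4]
scene green 1232 [440.7 293.7 130.2 120.6 -87.9]
scene yel 210 [451.4 282.5  75.7  54.1  -6. ] 0.10667589394197352
top green 812 [441.9 287.8 115.6 114.1 -89.7]
top yel 158 [444.1 263.9  47.3  28.2  -3.4] 0.1075775683125696
```

View pics/s4.png

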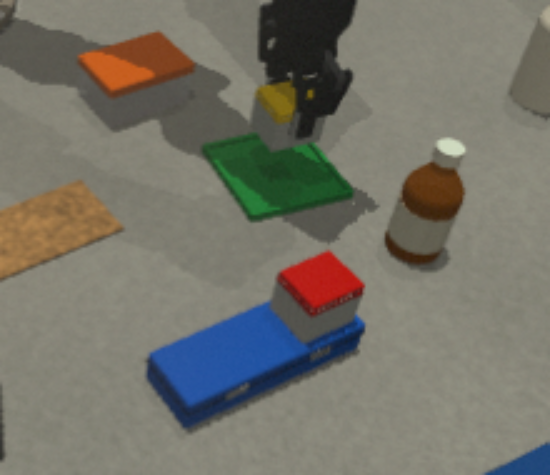

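The tin is held upright over the green tray, and the bottle still stands. Lowering.

```bash
python3 -m crank '[{"jaw":40,"x":1,"y":0,"z":8,"ax":0,"ay":0,"az":0},{"jaw":40,"x":0,"y":0,"z":14,"ax":0,"ay":0,"az":0},{"jaw":40,"x":0,"y":0,"z":13,"ax":0,"ay":0,"az":0},{"jaw":40,"x":0,"y":0,"z":8,"ax":0,"ay":0,"az":0},{"jaw":40,"x":0,"y":0,"z":4,"ax":0,"ay":0,"az":0},{"jaw":40,"x":0,"y":0,"z":2.5,"ax":0,"ay":0,"az":0},{"jaw":40,"x":0,"y":0,"z":1.5,"ax":0,"ay":0,"az":0},{"jaw":40,"x":0,"y":0,"z":1,"ax":0,"ay":0,"az":0},{"jaw":40,"x":0,"y":0,"z":0,"ax":0,"ay":0,"az":0}]'; python3 -m crank '[{"jaw":40,"x":0,"y":0,"z":0.7,"ax":0,"ay":0,"az":0},{"jaw":40,"x":0,"y":0,"z":0,"ax":0,"ay":0,"az":0}]';python3 -m crank '[{"jaw":40,"x":0,"y":0,"z":0.7,"ax":0,"ay":0,"az":0},{"jaw":40,"x":0,"y":0,"z":0,"ax":0,"ay":0,"az":0}]'; python3 go.py
```

```text
t: 16.95
eef_pos: [0.4403, 0.2897, 0.0187]
tool_rot: [-0.0, 0.693, 0.721, 0.0]
contact_force: [0.0, -0.9, -5.5]
gripper_width: 0.552
t: 17.2
eef_pos: [0.4403, 0.2896, 0.0179]
tool_rot: [-0.0, 0.693, 0.721, 0.0]
contact_force: [0.1, -0.6, -6.4]
gripper_width: 0.55
t: 17.45
eef_pos: [0.4403, 0.2896, 0.0171]
tool_rot: [-0.0, 0.693, 0.721, -0.0]
contact_force: [0.4, 0.2, -6.7]
gripper_width: 0.552
t17.45 p [440.3 289.6  17.1] yaw 2.3 tilt [-0. -0.] F [ 0.4  0.2 -6.7] w 0.552
```

```bash
python3 -m crank '[{"jaw":40,"x":0,"y":0,"z":0.6,"ax":0,"ay":0,"az":0},{"jaw":40,"x":0,"y":0,"z":0,"ax":0,"ay":0,"az":0}]';python3 -m crank '[{"jaw":40,"x":0,"y":0,"z":0.6,"ax":0,"ay":0,"az":0},{"jaw":40,"x":0,"y":0,"z":0,"ax":0,"ay":0,"az":0}]'; python3 -m crank '[{"jaw":40,"x":0,"y":0,"z":0.6,"ax":0,"ay":0,"az":0},{"jaw":40,"x":0,"y":0,"z":0,"ax":0,"ay":0,"az":0}]'
```

```text
t: 17.7
eef_pos: [0.4402, 0.2896, 0.0165]
tool_rot: [-0.0, 0.693, 0.721, -0.0]
contact_force: [-0.5, 0.1, -6.5]
gripper_width: 0.556
t: 17.95
eef_pos: [0.4403, 0.2897, 0.0163]
tool_rot: [-0.0, 0.693, 0.721, 0.0]
contact_force: [-1.6, -1.5, 1.3]
gripper_width: 0.557
t: 18.2
eef_pos: [0.4403, 0.2897, 0.0163]
tool_rot: [-0.0, 0.693, 0.721, 0.0]
contact_force: [-4.0, -2.9, 10.0]
gripper_width: 0.553
```

```bash
python3 -m crank '[{"jaw":54,"x":0,"y":0,"z":-0.6,"ax":0,"ay":0,"az":0},{"jaw":60,"x":0,"y":0,"z":0,"ax":0,"ay":0,"az":0},{"jaw":70,"x":0,"y":0,"z":0,"ax":0,"ay":0,"az":0},{"jaw":85,"x":0,"y":0,"z":0,"ax":0,"ay":0,"az":0},{"jaw":90,"x":0,"y":0,"z":-8,"ax":0,"ay":0,"az":0},{"jaw":100,"x":0,"y":0,"z":-30,"ax":0,"ay":0,"az":0},{"jaw":100,"x":0,"y":0,"z":-40,"ax":0,"ay":0,"az":0},{"jaw":100,"x":0,"y":0,"z":-40,"ax":0,"ay":0,"az":0},{"jaw":100,"x":0,"y":0,"z":-20,"ax":0,"ay":0,"az":-5},{"jaw":100,"x":0,"y":0,"z":0,"ax":0,"ay":0,"az":-4.5}]'; python3 go.py 656.5 212 125 11.8
```

```text
t: 19.45
eef_pos: [0.4414, 0.2904, 0.1565]
tool_rot: [0.0, 0.629, 0.777, 0.002]
contact_force: [-0.6, -0.3, 0.0]
gripper_width: 0.997
t19.45 p [441.4 290.4 156.5] yaw 12.0 tilt [0.18 0.18] F [-0.6 -0.3  0. ] w 0.997
az 0.2 shift before turn [-121.4  194.    31.9] after turn [-120.8  194.4   31.9]
```

```bash
python3 -m crank '[{"jaw":100,"x":-12,"y":20,"z":0,"ax":0,"ay":0,"az":0},{"jaw":100,"x":-24,"y":38,"z":0,"ax":0,"ay":0,"az":0},{"jaw":100,"x":-27,"y":44,"z":0,"ax":0,"ay":0,"az":0},{"jaw":100,"x":-27,"y":44,"z":0,"ax":0,"ay":0,"az":0},{"jaw":100,"x":-20,"y":32,"z":10,"ax":0,"ay":0,"az":0},{"jaw":100,"x":-11,"y":16,"z":12,"ax":0,"ay":0,"az":0},{"jaw":100,"x":0,"y":0,"z":10,"ax":0,"ay":0,"az":0},{"jaw":100,"x":0,"y":0,"z":0,"ax":0,"ay":0,"az":0}]'; python3 go.py 656.5 212 45 11.8
python3 - <<'E'
from h import *
for n in("scene","top"):
    p,d=look(n,"5"); X,C,W=cloud(n,d)
    H,S,V=[x.astype(int) for x in cv2.split(cv2.cvtColor(p,cv2.COLOR_RGB2HSV))]
    xx,yy,Z=X[...,0],X[...,1],X[...,2]
    a=(xx>.34)&(xx<.54)&(yy>.19)&(yy<.39)
    m=a&(H>45)&(H<80)&(S>110)&(Z<.02); print(n,"green",m.sum(),rect(X[m][:,:2]))
    m=a&(H>20)&(H<35)&(S>130)&(Z>.045); 
    if m.sum()>5:print(n,"yel",m.sum(),rect(X[m][:,:2]),np.median(Z[m]))
E
```

```text
t: 20.45
eef_pos: [0.6526, 0.2121, 0.1206]
tool_rot: [-0.001, 0.63, 0.777, -0.001]
contact_force: [-0.3, -0.4, 0.7]
gripper_width: 1.001
t20.45 p [652.6 212.1 120.6] yaw 11.9 tilt [-0.2  -0.01] F [-0.3 -0.4  0.7] w 1.001
az 0.1 shift before turn [-1.   4.  75.6] after turn [-1.   4.  75.6]
scene green 643 [440.6 287.6 121.2 118.    1.5]
scene yel 141 [440.9 289.5  59.   48.6 -87.2] 0.05224294562288945
top green 624 [442.2 255.  114.7  49.6   0.6]
```

```bash
python3 -m crank '[{"jaw":100,"x":-1,"y":3.5,"z":15,"ax":0,"ay":0,"az":0},{"jaw":95,"x":0,"y":0,"z":22,"ax":0,"ay":0,"az":0},{"jaw":90,"x":0,"y":0,"z":20,"ax":0,"ay":0,"az":0},{"jaw":85,"x":0,"y":0,"z":12,"ax":0,"ay":0,"az":0},{"jaw":80,"x":0,"y":0,"z":5,"ax":0,"ay":0,"az":0},{"jaw":70,"x":0,"y":0,"z":0,"ax":0,"ay":0,"az":0},{"jaw":62,"x":0,"y":0,"z":0,"ax":0,"ay":0,"az":0},{"jaw":40,"x":0,"y":0,"z":0,"ax":0,"ay":0,"az":0},{"jaw":40,"x":0,"y":0,"z":0,"ax":0,"ay":0,"az":0},{"jaw":40,"x":0,"y":0,"z":0,"ax":0,"ay":0,"az":0}]' 40; python3 -m crank '[{"jaw":40,"x":0,"y":0,"z":-1,"ax":0,"ay":0,"az":0},{"jaw":40,"x":0,"y":0,"z":-4,"ax":0,"ay":0,"az":0},{"jaw":40,"x":0,"y":0,"z":-12,"ax":0,"ay":0,"az":0},{"jaw":40,"x":0,"y":0,"z":-20,"ax":0,"ay":0,"az":0},{"jaw":40,"x":0,"y":0,"z":-26,"ax":0,"ay":0,"az":4},{"jaw":40,"x":0,"y":0,"z":-26,"ax":0,"ay":0,"az":5},{"jaw":40,"x":0,"y":0,"z":-16,"ax":0,"ay":0,"az":4},{"jaw":40,"x":0,"y":0,"z":-8,"ax":0,"ay":0,"az":0},{"jaw":40,"x":0,"y":0,"z":0,"ax":0,"ay":0,"az":0}]'; python3 go.py 421.7 -299.2 100 -1.2
```

```text
t: 21.8
eef_pos: [0.6591, 0.2109, 0.0488]
tool_rot: [0.0, 0.63, 0.776, 0.001]
contact_force: [-0.1, -0.4, 5.7]
gripper_width: 0.559
t: 22.92
eef_pos: [0.659, 0.2109, 0.1621]
tool_rot: [0.0, 0.714, 0.7, 0.001]
contact_force: [-0.3, -0.3, -1.1]
gripper_width: 0.553
t22.93 p [659.  210.9 162.1] yaw -1.1 tilt [0.08 0.04] F [-0.3 -0.3 -1.1] w 0.553
az 0.1 shift before turn [-514.5 -227.7   61.4] after turn [-515.  -226.6   61.4]
```

Red reads -1.1 N, which confirms it's the empty tin, so it goes to the white tray.

```bash
python3 -m crank '[{"jaw":40,"x":-15,"y":-7,"z":0,"ax":0,"ay":0,"az":0},{"jaw":40,"x":-31,"y":-14,"z":0,"ax":0,"ay":0,"az":0},{"jaw":40,"x":-46,"y":-20,"z":0,"ax":0,"ay":0,"az":0},{"jaw":40,"x":-54,"y":-24,"z":0,"ax":0,"ay":0,"az":0},{"jaw":40,"x":-57,"y":-25,"z":0,"ax":0,"ay":0,"az":0},{"jaw":40,"x":-57,"y":-25,"z":0,"ax":0,"ay":0,"az":0},{"jaw":40,"x":-57,"y":-25,"z":0,"ax":0,"ay":0,"az":0},{"jaw":40,"x":-57,"y":-25,"z":0,"ax":0,"ay":0,"az":0},{"jaw":40,"x":-54,"y":-24,"z":0,"ax":0,"ay":0,"az":0},{"jaw":40,"x":-46,"y":-20,"z":10,"ax":0,"ay":0,"az":0},{"jaw":40,"x":-26,"y":-12,"z":20,"ax":0,"ay":0,"az":0},{"jaw":40,"x":-15,"y":-7,"z":20,"ax":0,"ay":0,"az":0}]'; python3 -m crank '[{"jaw":40,"x":0,"y":0,"z":20,"ax":0,"ay":0,"az":0},{"jaw":40,"x":0,"y":0,"z":10,"ax":0,"ay":0,"az":0},{"jaw":40,"x":0,"y":0,"z":0,"ax":0,"ay":0,"az":0},{"jaw":40,"x":0,"y":0,"z":0,"ax":0,"ay":0,"az":0}]'; python3 go.py 421.7 -299.2 16.5 -1.2
python3 - <<'E'
from h import *
for n in("scene","top"):
    p,d=look(n,"6"); X,C,W=cloud(n,d)
    H,S,V=[x.astype(int) for x in cv2.split(cv2.cvtColor(p,cv2.COLOR_RGB2HSV))]
    xx,yy,Z=X[...,0],X[...,1],X[...,2]
    a=(xx>.32)&(xx<.52)&(yy>-.4)&(yy<-.2)
    m=a&((H<8)|(H>172))&(S>130)
    if m.sum()>5:print(n,"red",m.sum(),rect(X[m][:,:2]),np.median(Z[m]))
    # placed rack vs bay, case on table
    by=(xx>.56)&(xx<.74)&(yy>-.25)&(yy<-.05)
    for nm,m in(("racktop",by&(Z>.033)&(Z<.045)),("bay",by&(V<60)&(Z<.03)),("case",(xx>.55)&(xx<.78)&(yy>.03)&(yy<.29)&(H>100)&(S>100)&(Z>.03)&(Z<.042)),
      ("mat",(xx>.38)&(xx<.55)&(yy<.12)&(yy>-.14)&(H>5)&(H<25)&(S>90)&(Z<.02)),("yel",(xx>.34)&(xx<.54)&(yy>.2)&(H>20)&(H<35)&(S>130)&(Z>.045))):
        if m.sum()>20: print(n,nm,m.sum(),rect(X[m][:,:2]),np.median(Z[m]).round(4))
E
```

```text
t: 24.42
eef_pos: [0.4174, -0.3015, 0.1102]
tool_rot: [-0.0, 0.715, 0.699, -0.0]
contact_force: [1.3, 0.0, -0.5]
gripper_width: 0.556
t: 24.92
eef_pos: [0.4204, -0.2996, 0.0815]
tool_rot: [0.0, 0.714, 0.7, 0.0]
contact_force: [0.1, 0.8, -1.6]
gripper_width: 0.554
t24.93 p [ 420.4 -299.6   81.5] yaw -1.1 tilt [ 0.04 -0.02] F [ 0.1  0.8 -1.6] w 0.554
az 0.1 shift before turn [ 0.4  1.2 65. ] after turn [ 0.4  1.2 65. ]
scene red 166 [ 439.4 -293.    87.8   42.7  -38.6] 0.11663983537258199
scene racktop 539 [ 652.2 -149.3  110.2   36.2   77.9] 0.0385
scene bay 979 [ 651.2 -150.2  149.8   75.2   77.2] 0.0062
scene case 2050 [668.2 156.3 192.7  64.6 -78.8] 0.0355
scene mat 2066 [456.7 -11.1 213.7  93.6 -76.6] 0.0039
scene yel 302 [440.9 289.1  57.9  50.9 -87.2] 0.0524
top red 190 [ 421.3 -276.8   45.4   27.8    5.6] 0.11720799397386117
top racktop 386 [ 653.2 -149.2  110.3   35.    77.8] 0.0395
top bay 806 [ 650.9 -149.3  148.8   73.3   77.5] 0.0073
top case 1816 [669.1 157.2 188.5  64.3 -78.3] 0.0363
top mat 2801 [461.1 -10.4 211.4  83.2 -76.6] 0.0041
top yel 438 [442.5 290.6  56.4  46.  -89.7] 0.0531
```

```bash
python3 -m crank '[{"jaw":40,"x":0,"y":1,"z":8,"ax":0,"ay":0,"az":0},{"jaw":40,"x":0,"y":0,"z":15,"ax":0,"ay":0,"az":0},{"jaw":40,"x":0,"y":0,"z":16,"ax":0,"ay":0,"az":0},{"jaw":40,"x":0,"y":0,"z":11,"ax":0,"ay":0,"az":0},{"jaw":40,"x":0,"y":0,"z":5,"ax":0,"ay":0,"az":0},{"jaw":40,"x":0,"y":0,"z":3,"ax":0,"ay":0,"az":0},{"jaw":40,"x":0,"y":0,"z":1.5,"ax":0,"ay":0,"az":0},{"jaw":40,"x":0,"y":0,"z":1,"ax":0,"ay":0,"az":0},{"jaw":40,"x":0,"y":0,"z":0,"ax":0,"ay":0,"az":0}]'; for i in 1; do python3 -m crank '[{"jaw":40,"x":0,"y":0,"z":0.7,"ax":0,"ay":0,"az":0},{"jaw":40,"x":0,"y":0,"z":0,"ax":0,"ay":0,"az":0}]';done; python3 -m crank '[{"jaw":40,"x":0,"y":0,"z":0.7,"ax":0,"ay":0,"az":0},{"jaw":40,"x":0,"y":0,"z":0,"ax":0,"ay":0,"az":0}]'; python3 go.py
```

```text
t: 26.15
eef_pos: [0.4214, -0.2996, 0.0207]
tool_rot: [0.0, 0.714, 0.7, 0.0]
contact_force: [-0.1, -0.1, -1.0]
gripper_width: 0.557
t: 26.4
eef_pos: [0.4213, -0.2995, 0.0199]
tool_rot: [0.0, 0.714, 0.7, 0.0]
contact_force: [0.5, 0.7, -0.8]
gripper_width: 0.557
t: 26.65
eef_pos: [0.4212, -0.2995, 0.0191]
tool_rot: [-0.0, 0.714, 0.7, 0.0]
contact_force: [0.2, 0.5, -1.4]
gripper_width: 0.555
t26.65 p [ 421.2 -299.5   19.1] yaw -1.2 tilt [-0.  0.] F [ 0.2  0.5 -1.4] w 0.555
```

```bash
python3 -m crank '[{"jaw":40,"x":0,"y":0,"z":0.7,"ax":0,"ay":0,"az":0},{"jaw":40,"x":0,"y":0,"z":0,"ax":0,"ay":0,"az":0}]'; python3 -m crank '[{"jaw":40,"x":0,"y":0,"z":0.7,"ax":0,"ay":0,"az":0},{"jaw":40,"x":0,"y":0,"z":0,"ax":0,"ay":0,"az":0}]'; python3 -m crank '[{"jaw":40,"x":0,"y":0,"z":0.5,"ax":0,"ay":0,"az":0},{"jaw":40,"x":0,"y":0,"z":0,"ax":0,"ay":0,"az":0}]'
```

```text
t: 26.9
eef_pos: [0.4212, -0.2995, 0.0183]
tool_rot: [-0.0, 0.714, 0.7, -0.0]
contact_force: [0.5, -0.4, -1.0]
gripper_width: 0.56
t: 27.15
eef_pos: [0.4212, -0.2996, 0.0178]
tool_rot: [0.0, 0.714, 0.7, 0.0]
contact_force: [-0.6, -0.1, 0.6]
gripper_width: 0.555
t: 27.4
eef_pos: [0.4212, -0.2996, 0.0177]
tool_rot: [-0.0, 0.714, 0.7, 0.0]
contact_force: [-1.8, 1.8, 7.9]
gripper_width: 0.557
```

```bash
python3 -m crank '[{"jaw":54,"x":0,"y":0,"z":-0.5,"ax":0,"ay":0,"az":0},{"jaw":60,"x":0,"y":0,"z":0,"ax":0,"ay":0,"az":0},{"jaw":70,"x":0,"y":0,"z":0,"ax":0,"ay":0,"az":0},{"jaw":85,"x":0,"y":0,"z":0,"ax":0,"ay":0,"az":0},{"jaw":90,"x":0,"y":0,"z":-8,"ax":0,"ay":0,"az":0},{"jaw":100,"x":0,"y":0,"z":-30,"ax":0,"ay":0,"az":0},{"jaw":100,"x":0,"y":0,"z":-40,"ax":0,"ay":0,"az":0},{"jaw":100,"x":0,"y":0,"z":-40,"ax":0,"ay":0,"az":-4},{"jaw":100,"x":0,"y":0,"z":-20,"ax":0,"ay":0,"az":-5},{"jaw":100,"x":0,"y":0,"z":0,"ax":0,"ay":0,"az":-3.7},{"jaw":100,"x":0,"y":0,"z":0,"ax":0,"ay":0,"az":0}]'; python3 go.py 668.7 156.8 90 11.5
```

```text
t: 28.78
eef_pos: [0.4212, -0.2996, 0.1563]
tool_rot: [0.0, 0.633, 0.774, 0.0]
contact_force: [-1.1, 0.5, -0.1]
gripper_width: 1.001
t28.77 p [ 421.2 -299.6  156.3] yaw 11.5 tilt [0.05 0.  ] F [-1.1  0.5 -0.1] w 1.001
az -0.0 shift before turn [397.9 333.4  66.6] after turn [397.9 333.4  66.6]
```

```bash
python3 -m crank '[{"jaw":100,"x":16,"y":13,"z":0,"ax":0,"ay":0,"az":0},{"jaw":100,"x":32,"y":27,"z":0,"ax":0,"ay":0,"az":0},{"jaw":100,"x":42,"y":35,"z":0,"ax":0,"ay":0,"az":0},{"jaw":100,"x":46,"y":38,"z":0,"ax":0,"ay":0,"az":0},{"jaw":100,"x":46,"y":38,"z":0,"ax":0,"ay":0,"az":0},{"jaw":100,"x":46,"y":38,"z":0,"ax":0,"ay":0,"az":0},{"jaw":100,"x":46,"y":38,"z":0,"ax":0,"ay":0,"az":0},{"jaw":100,"x":46,"y":38,"z":6,"ax":0,"ay":0,"az":0},{"jaw":100,"x":40,"y":34,"z":20,"ax":0,"ay":0,"az":0},{"jaw":100,"x":24,"y":20,"z":24,"ax":0,"ay":0,"az":0},{"jaw":100,"x":14,"y":14,"z":16,"ax":0,"ay":0,"az":0}]'; python3 -m crank '[{"jaw":100,"x":0,"y":0,"z":0,"ax":0,"ay":0,"az":0},{"jaw":100,"x":0,"y":0,"z":0,"ax":0,"ay":0,"az":0}]' ;python3 go.py 668.7 156.8 1 11.5
python3 - <<'E'
from h import *
p,d=look("scene","7"); X,C,W=cloud("scene",d)
H,S,V=[x.astype(int) for x in cv2.split(cv2.cvtColor(p,cv2.COLOR_RGB2HSV))]
xx,yy,Z=X[...,0],X[...,1],X[...,2]
m=(xx>.32)&(xx<.52)&(yy>-.4)&(yy<-.2)&((H<8)|(H>172))&(S>130)
print("red",m.sum(),rect(X[m][:,:2]),np.median(Z[m]))
E
```

```text
t: 30.15
eef_pos: [0.6674, 0.1594, 0.0877]
tool_rot: [-0.001, 0.632, 0.775, -0.001]
contact_force: [-1.0, -0.9, 0.0]
gripper_width: 1.002
t: 30.4
eef_pos: [0.6677, 0.1554, 0.0901]
tool_rot: [0.0, 0.633, 0.774, -0.0]
contact_force: [0.3, -0.9, -0.2]
gripper_width: 1.003
t30.40 p [667.7 155.4  90.1] yaw 11.4 tilt [-0.   -0.06] F [ 0.3 -0.9 -0.2] w 1.003
az -0.1 shift before turn [ 1.3  1.2 89.1] after turn [ 1.3  1.2 89.1]
red 371 [ 392.6 -294.7  109.4   54.6   -2.2] 0.052861441671525955
```

```bash
python3 -m crank '[{"jaw":100,"x":1,"y":1,"z":10,"ax":0,"ay":0,"az":0},{"jaw":100,"x":0,"y":0,"z":20,"ax":0,"ay":0,"az":0},{"jaw":100,"x":0,"y":0,"z":22,"ax":0,"ay":0,"az":0},{"jaw":100,"x":0,"y":0,"z":18,"ax":0,"ay":0,"az":0},{"jaw":100,"x":0,"y":0,"z":10,"ax":0,"ay":0,"az":0},{"jaw":100,"x":0,"y":0,"z":6,"ax":0,"ay":0,"az":0},{"jaw":100,"x":0,"y":0,"z":2,"ax":0,"ay":0,"az":0},{"jaw":100,"x":0,"y":0,"z":0,"ax":0,"ay":0,"az":0}]'; python3 go.py 668.7 156.8 1 11.5
```

```text
t: 31.45
eef_pos: [0.669, 0.1583, 0.0021]
tool_rot: [0.0, 0.632, 0.775, 0.0]
contact_force: [0.5, 0.5, -0.1]
gripper_width: 1.001
t31.45 p [669.  158.3   2.1] yaw 11.5 tilt [0.04 0.01] F [ 0.5  0.5 -0.1] w 1.001
az 0.0 shift before turn [-1.4 -0.6  1.1] after turn [-1.4 -0.6  1.1]
```

```bash
python3 -m crank '[{"jaw":90,"x":-1,"y":0,"z":0,"ax":0,"ay":0,"az":0},{"jaw":82,"x":0,"y":0,"z":0,"ax":0,"ay":0,"az":0},{"jaw":76,"x":0,"y":0,"z":0,"ax":0,"ay":0,"az":0},{"jaw":60,"x":0,"y":0,"z":0,"ax":0,"ay":0,"az":0},{"jaw":60,"x":0,"y":0,"z":0,"ax":0,"ay":0,"az":0},{"jaw":60,"x":0,"y":0,"z":0,"ax":0,"ay":0,"az":0},{"jaw":60,"x":0,"y":0,"z":0,"ax":0,"ay":0,"az":0}]' 70; python3 go.py;  python3 -m crank '[{"jaw":60,"x":0,"y":0,"z":-1,"ax":0,"ay":0,"az":0},{"jaw":60,"x":0,"y":0,"z":-4,"ax":0,"ay":0,"az":0},{"jaw":60,"x":0,"y":0,"z":-10,"ax":0,"ay":0,"az":0},{"jaw":60,"x":0,"y":0,"z":-18,"ax":0,"ay":0,"az":0},{"jaw":60,"x":0,"y":0,"z":-24,"ax":0,"ay":0,"az":0},{"jaw":60,"x":0,"y":0,"z":-18,"ax":0,"ay":0,"az":0},{"jaw":60,"x":0,"y":0,"z":-8,"ax":0,"ay":0,"az":-1},{"jaw":60,"x":0,"y":0,"z":0,"ax":0,"ay":0,"az":-1},{"jaw":60,"x":0,"y":0,"z":0,"ax":0,"ay":0,"az":0}]'; python3 go.py 461.5 -10.2 60 13.4
```

```text
t: 32.33
eef_pos: [0.6687, 0.1571, 0.0022]
tool_rot: [-0.0, 0.632, 0.775, -0.0]
contact_force: [-2.5, -0.5, 6.3]
gripper_width: 0.739
t32.33 p [668.7 157.1   2.2] yaw 11.5 tilt [-0.02  0.01] F [-2.5 -0.5  6.3] w 0.739
t: 33.45
eef_pos: [0.6681, 0.1571, 0.0838]
tool_rot: [-0.001, 0.619, 0.786, -0.001]
contact_force: [0.0, 0.2, -5.3]
gripper_width: 0.74
t33.45 p [668.1 157.1  83.8] yaw 13.6 tilt [-0.09 -0.02] F [ 0.   0.2 -5.3] w 0.740
az 0.2 shift before turn [-114.2 -240.1   24.2] after turn [-114.9 -239.8   24.2]
```

```bash
python3 -m crank '[{"jaw":60,"x":-5,"y":-10,"z":0,"ax":0,"ay":0,"az":0},{"jaw":60,"x":-9,"y":-19,"z":0,"ax":0,"ay":0,"az":0},{"jaw":60,"x":-14,"y":-29,"z":0,"ax":0,"ay":0,"az":0},{"jaw":60,"x":-16,"y":-34,"z":0,"ax":0,"ay":0,"az":0},{"jaw":60,"x":-17,"y":-36,"z":0,"ax":0,"ay":0,"az":0},{"jaw":60,"x":-17,"y":-36,"z":0,"ax":0,"ay":0,"az":0},{"jaw":60,"x":-15,"y":-31,"z":0,"ax":0,"ay":0,"az":0},{"jaw":60,"x":-10,"y":-21,"z":6,"ax":0,"ay":0,"az":0},{"jaw":60,"x":-7,"y":-14,"z":10,"ax":0,"ay":0,"az":0},{"jaw":60,"x":-4,"y":-10,"z":8,"ax":0,"ay":0,"az":0},{"jaw":60,"x":0,"y":0,"z":0,"ax":0,"ay":0,"az":0},{"jaw":60,"x":0,"y":0,"z":0,"ax":0,"ay":0,"az":0}]'; python3 go.py 461.5 -10.2 6.2 13.4
python3 - <<'E'
from h import *
for n in("scene","top"):
    p,d=look(n,"8"); X,C,W=cloud(n,d)
    H,S,V=[x.astype(int) for x in cv2.split(cv2.cvtColor(p,cv2.COLOR_RGB2HSV))]
    xx,yy,Z=X[...,0],X[...,1],X[...,2]
    a=(xx>.38)&(xx<.55)&(yy<.13)&(yy>-.15)
    for lo in range(80,110,6):
        m=a&(H>105)&(H<125)&(S>140)&(Z>lo/1000)&(Z<lo/1000+.006)
        if m.sum()>30: print(n,lo,m.sum(),rect(X[m][:,:2]))
p=cv2.imread("pics/scene8.png"); cv2.imwrite("pics/s8.png",cv2.resize(p[110:290,130:430],None,fx=2.6,fy=2.6))
E
```

```text
t: 34.95
eef_pos: [0.4632, -0.0093, 0.0608]
tool_rot: [0.0, 0.619, 0.786, 0.0]
contact_force: [1.0, 0.3, -5.6]
gripper_width: 0.736
t34.95 p [463.2  -9.3  60.8] yaw 13.6 tilt [0.05 0.01] F [ 1.   0.3 -5.6] w 0.736
az 0.2 shift before turn [-0.5 -1.9 54.6] after turn [-0.5 -1.9 54.6]
scene 92 1019 [465.3  -8.5 189.   66.3 -76.1]
top 92 328 [464.7  -9.1 184.2  60.1 -76.8]
```

View pics/s8.png

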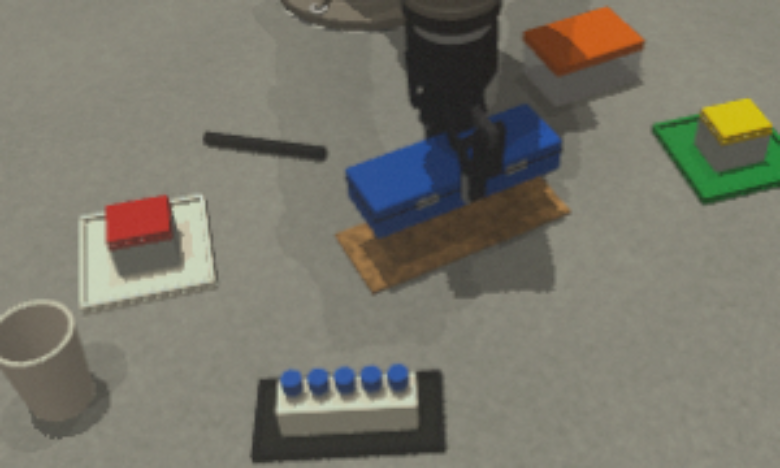

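The case hangs level and parallel, just above the mat. The red tin sits in the white tray, yellow in the green, and the rack in the bay. I'll correct about 2.5 mm and lower it.

```bash
python3 -m crank '[{"jaw":60,"x":0,"y":-1.5,"z":8,"ax":0,"ay":0,"az":0},{"jaw":60,"x":0,"y":-1,"z":14,"ax":0,"ay":0,"az":0},{"jaw":60,"x":0,"y":0,"z":13,"ax":0,"ay":0,"az":0},{"jaw":60,"x":0,"y":0,"z":8,"ax":0,"ay":0,"az":0},{"jaw":60,"x":0,"y":0,"z":4,"ax":0,"ay":0,"az":0},{"jaw":60,"x":0,"y":0,"z":2.5,"ax":0,"ay":0,"az":0},{"jaw":60,"x":0,"y":0,"z":1.5,"ax":0,"ay":0,"az":0},{"jaw":60,"x":0,"y":0,"z":1,"ax":0,"ay":0,"az":0},{"jaw":60,"x":0,"y":0,"z":0,"ax":0,"ay":0,"az":0}]'; python3 -m crank '[{"jaw":60,"x":0,"y":0,"z":0.7,"ax":0,"ay":0,"az":0},{"jaw":60,"x":0,"y":0,"z":0,"ax":0,"ay":0,"az":0}]';python3 -m crank '[{"jaw":60,"x":0,"y":0,"z":0.7,"ax":0,"ay":0,"az":0},{"jaw":60,"x":0,"y":0,"z":0,"ax":0,"ay":0,"az":0}]'; python3 go.py 461.5 -10.2 6.2 13.4
```

```text
t: 36.17
eef_pos: [0.4599, -0.0103, 0.0088]
tool_rot: [0.0, 0.619, 0.786, 0.0]
contact_force: [-0.3, -0.4, -4.9]
gripper_width: 0.737
t: 36.42
eef_pos: [0.4598, -0.0104, 0.008]
tool_rot: [0.0, 0.619, 0.786, 0.0]
contact_force: [-0.1, -0.2, -5.2]
gripper_width: 0.736
t: 36.67
eef_pos: [0.4597, -0.0104, 0.0072]
tool_rot: [-0.0, 0.619, 0.786, -0.0]
contact_force: [0.7, -0.1, -5.3]
gripper_width: 0.738
t36.67 p [459.7 -10.4   7.2] yaw 13.5 tilt [-0.01  0.  ] F [ 0.7 -0.1 -5.3] w 0.738
az 0.1 shift before turn [-0.3  1.8  1. ] after turn [-0.3  1.8  1. ]
```

```bash
python3 - <<'E'
from h import *
for n in("scene","top"):
    p,d=look(n,"9"); X,C,W=cloud(n,d)
    H,S,V=[x.astype(int) for x in cv2.split(cv2.cvtColor(p,cv2.COLOR_RGB2HSV))]
    xx,yy,Z=X[...,0],X[...,1],X[...,2]
    a=(xx>.38)&(xx<.55)&(yy<.13)&(yy>-.15)
    m=a&(H>105)&(H<125)&(S>140)&(Z>.037)&(Z<.046); print(n,m.sum(),rect(X[m][:,:2]))
    m=a&(H>5)&(H<25)&(S>90)&(Z<.015); print(n,"mat",m.sum(),rect(X[m][:,:2]))
E
python3 -m crank '[{"jaw":60,"x":0,"y":0,"z":0.6,"ax":0,"ay":0,"az":0},{"jaw":60,"x":0,"y":0,"z":0,"ax":0,"ay":0,"az":0}]'
```

```text
scene 975 [460.9 -10.8 188.3  63.1 -77. ]
scene mat 442 [460.6  -9.8 214.9  87.8 -78.2]
top 298 [460.7 -10.4 183.5  60.2 -76.4]
top mat 197 [461.7 -10.2 212.2  81.4 -76.8]
t: 37.02
eef_pos: [0.4597, -0.0104, 0.0066]
tool_rot: [-0.0, 0.619, 0.786, -0.0]
contact_force: [-1.4, -0.1, -6.0]
gripper_width: 0.733
```

Within 1 mm of the mat's centre. I'll continue until it touches.

```bash
python3 -m crank '[{"jaw":60,"x":0,"y":0.5,"z":0.6,"ax":0,"ay":0,"az":0},{"jaw":60,"x":0,"y":0,"z":0,"ax":0,"ay":0,"az":0}]'; python3 -m crank '[{"jaw":60,"x":0,"y":0,"z":0.5,"ax":0,"ay":0,"az":0},{"jaw":60,"x":0,"y":0,"z":0,"ax":0,"ay":0,"az":0}]'
```

```text
t: 37.28
eef_pos: [0.4602, -0.0103, 0.0061]
tool_rot: [-0.0, 0.619, 0.786, -0.0]
contact_force: [-0.3, -0.4, -2.6]
gripper_width: 0.739
t: 37.52
eef_pos: [0.4602, -0.0103, 0.0061]
tool_rot: [-0.0, 0.619, 0.786, 0.0]
contact_force: [-1.9, 0.4, 6.3]
gripper_width: 0.741
```

```bash
python3 -m crank '[{"jaw":74,"x":0,"y":0,"z":-0.4,"ax":0,"ay":0,"az":0},{"jaw":79,"x":0,"y":0,"z":0,"ax":0,"ay":0,"az":0},{"jaw":88,"x":0,"y":0,"z":0,"ax":0,"ay":0,"az":0},{"jaw":100,"x":0,"y":0,"z":0,"ax":0,"ay":0,"az":0},{"jaw":100,"x":0,"y":0,"z":0,"ax":0,"ay":0,"az":0},{"jaw":100,"x":0,"y":0,"z":-8,"ax":0,"ay":0,"az":0},{"jaw":100,"x":0,"y":0,"z":-25,"ax":0,"ay":0,"az":0},{"jaw":100,"x":0,"y":0,"z":-40,"ax":0,"ay":0,"az":0},{"jaw":100,"x":0,"y":0,"z":-50,"ax":0,"ay":0,"az":0},{"jaw":100,"x":0,"y":0,"z":-50,"ax":0,"ay":0,"az":0},{"jaw":100,"x":0,"y":0,"z":-20,"ax":0,"ay":0,"az":0},{"jaw":100,"x":0,"y":0,"z":0,"ax":0,"ay":0,"az":0}]'
python3 - <<'E'
from h import *
for n in("scene","top"):
    p,d=look(n,"10"); X,C,W=cloud(n,d)
    H,S,V=[x.astype(int) for x in cv2.split(cv2.cvtColor(p,cv2.COLOR_RGB2HSV))]
    xx,yy,Z=X[...,0],X[...,1],X[...,2]
    a=(xx>.38)&(xx<.55)&(yy<.13)&(yy>-.15)
    wt=(xx>.36)&(xx<.48)&(yy>-.36)&(yy<-.24)
    for nm,m in(("case",a&(H>105)&(H<125)&(S>140)&(Z>.035)&(Z<.046)),("mat",a&(H>5)&(H<25)&(S>90)&(Z<.015)),
      ("red",wt&((H<8)|(H>172))&(S>130)&(Z>.045)&(Z<.06)),("wtray",(xx>.33)&(xx<.51)&(yy>-.4)&(yy<-.2)&(V>130)&(S<60)&(Z<.02)),
      ("yel",(xx>.36)&(xx<.52)&(yy>.2)&(yy<.36)&(H>20)&(H<35)&(S>130)&(Z>.045)),("green",(xx>.34)&(xx<.54)&(yy>.19)&(yy<.39)&(H>45)&(H<80)&(S>110)&(Z<.02))):
        if m.sum()>30: print(n,nm,m.sum(),rect(X[m][:,:2]),np.median(Z[m]).round(4))
E
```

```text
t: 39.02
eef_pos: [0.4612, -0.0101, 0.2007]
tool_rot: [0.001, 0.619, 0.786, 0.002]
contact_force: [-0.4, 0.1, -1.0]
gripper_width: 1.006
scene case 1292 [461.3 -10.5 187.5  63.1 -76.5] 0.0398
scene mat 393 [488.5 -13.6 225.9  86.6  84.1] 0.0038
scene red 373 [ 422.9 -295.5   54.3   50.4   88.7] 0.053
scene wtray 2994 [ 420.  -300.   199.7  179.9  -90. ] 0.001
scene yel 307 [441.1 288.9  58.   51.1 -85.8] 0.0526
scene green 794 [440.9 292.7 128.6 121.4 -88.3] 0.0054
top case 94 [461.1 -10.1 185.5  48.4 -79.9] 0.0406
top mat 189 [462.  -10.1 211.5  79.5 -77.1] 0.0045
top red 423 [ 422.8 -293.9   54.    45.6   88.7] 0.0535
top wtray 1773 [ 421.5 -301.   125.7  122.4   89.1] 0.0058
top yel 439 [442.5 289.   54.4  46.1 -89.6] 0.0526
top green 1443 [441.4 289.4 116.5 115.1 -87.4] 0.0054
```

View pics/scene10.png

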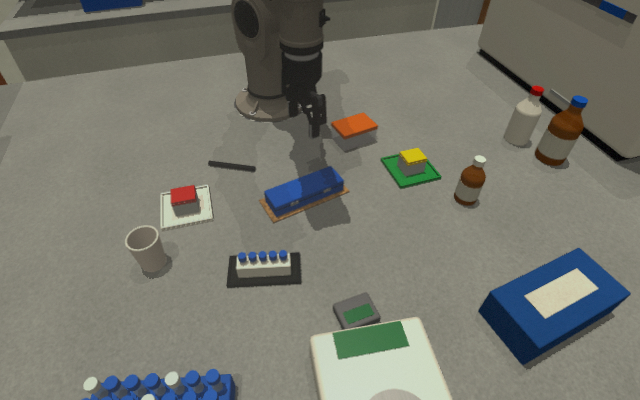

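The final view shows everything placed: rack in the bay (264,265), red tin in the white tray (185,200), yellow in the green tray (412,160), case on the mat (305,190). Bottle and beaker are standing and the gripper is clear. I'm handing in.

```bash
python3 -c "
from station import ticket
print(ticket.hand_in())"
```

```text
the job is handed in; nothing more can be done
None
```

I took the stack apart in the order asked and handed it in at about 39 s. The order was rack to bay, the full tin to the green tray, the empty tin to the white tray, then the case to the mat. Lifting showed yellow was the full tin (about 6 N) and red the empty one (about 1 N). I lowered each piece in steps of 0.7 mm or less until the force reading showed contact.

**Last checks:**
- **Rack:** within about 2 mm of the bay's centre and aligned to under 1°, upright. I measured this before the case move, and the final picture shows it unchanged.
- **Yellow tin:** within about 2 mm of the green tray's centre.
- **Case:** within about 1 mm of the mat's centre and aligned to about 1°.
- **Bottle and beaker:** both standing, and the gripper was clear of everything.
- **Red tin:** about 5 mm off the white tray's centre along y. I left it, because moving it again would have come after the case.

Some late camera fits were spoiled and I didn't use them. The tray and mat outlines were partly hidden or mixed with background, and an early red-tin fit was wrong. I relied on the earlier clear measurements of the places instead.

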